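# Tighten the castle nut to its next slot and lock it with the cross pin

### The job

On the indexing fixture, tighten the spindle's castle nut (clockwise seen from above, never backing it off) just until its next slot lines up with the cross hole in the spindle, whose exact direction you must see or feel. Slide the lock pin, held by its upright handle, gently through slot and cross hole without jamming it, until its shoulder is home against the side of the nut; let go and leave it there. Leave the clear box, the screwdriver and the pressure gauge where they are.

Things in the scene. Friction and masses are not known exactly. Their poses are not given: they have to be found in the camera images.
- fixture: Indexing fixture fixed to the bench: aluminium base 120 x 120 x 36 mm, steel dial plate 128 mm across (top 56 mm above the bench), 58 mm washer (top at 60 mm). Origin: centre of the underside, on the spindle axis; z up. In its middle stands a 30 mm steel spindle, top 101 mm above the bench, which does not turn. A dark line scribed on its end shows the direction of its cross hole.
- hole_mid (a point): Middle of the spindle's cross hole, on the spindle axis, 90.25 mm above the bench; axes as the fixture's. The hole, 8 mm wide and 9 mm high, runs level straight through, its bottom 0.5 mm below the slot floor. Its direction is NOT measured: within 0.4 rad (23 deg) either side of the fixture's x axis, to be seen from the scribed line or felt with the pin. Either end will do.
- nut (a joint): Turn of the castle nut, rad, growing clockwise seen from above (tightening). A slot pair points along the fixture's x axis at 0, the next at 1.047; a hole turned by a rad counterclockwise from that axis is met at 1.047 - a (0.65 to 1.45). Starts between 0.45 and 0.57. Friction 0.08 N m; stays where left, does not rise. The pin, its tip in a slot and pushed lightly inward, can carry it round.
- nut_flats (a point): Middle of the nut's plain hexagon, on the spindle axis, 73 mm above the bench. Dark steel, 46 mm across flats, 26 mm high (60 to 86 mm above the bench). It turns with the nut: its x axis is normal to a flat, flats are 60 deg apart. Grip across two flats from above, with 20 to 40 N.
- nut_slots (a point): On the spindle axis at the height of the slot floor (top of the hexagon), 86 mm above the bench. Above it the nut's crown, about 45 mm across and 9 mm high, has six open-topped slots 8.5 mm wide, each at the middle of a flat. It turns with the nut: its x axis runs along a slot pair.
- pin: Loose lock pin, 100 g, lying on the bench left or right of the fixture. Upright aluminium handle 24 (x) x 14 (y) x 40 mm high, gripped from above across its 14 mm; then along +x a round shoulder 16 mm across, its front face 17 mm from the origin; then a 6 mm round pin with rounded tip, ending 70 mm from the origin. Origin: centre of the handle's underside; z up; pin axis 8 mm above it.
- pin_mid (a point): Point on the pin's axis, 40 mm ahead (+x) of the handle's centre and 8 mm above its underside; it coincides with hole_mid when the shoulder rests against the nut's flat.
- clear_box: Bystander: open clear plastic box 100 x 75 x 40 mm, loose. Origin: centre of the underside.
- screwdriver: Bystander: black-handled screwdriver 180 mm long, loose, lying on the bench. Origin: underside of its middle.
- gauge: Bystander: round pressure gauge, base 56 mm across, 35 mm high, loose. Origin: centre of the underside.
There are look-alikes about, which are no part of the job. Of the things that look like the pin, take the one that is farthest to the robot's left at the start.

How it is judged:
By the outcome, as a careful person would: the job done as asked, in the order asked, and still so for the second after the job is handed in, with the robot touching nothing.
It also fails if it takes over 72 s, if anything falls off the work surface, if the arm or the gripper's body presses on something with over 40 N, if the wrist force passes 120 N, or if a joint passes its speed limit or range.

### The arm

A 7-joint arm with a two-finger parallel gripper is mounted at the origin on the work surface. World frame = base frame: x ahead of the robot, y to its left, z up, the work surface at z = 0. Lengths are in m, angles in rad, forces in N, time in s.
With the tool pointing down it reaches from about 0.425 to 0.875 m from the base axis. Payload 4.7 kg.
Tool frame: the origin (TCP) lies midway between the tips of the shut fingers; the grasp point (between the pads) lies 19 mm behind it; z points along the fingers, y is the line along which they close (so a half turn about z gives the same grasp; the last joint's range is limited). The gripper opens to 87 mm and grips with 3 to 60 N. Pads are 19 mm wide; open, the fingers measure 117 mm over their backs; the gripper's body (75 mm by 190 mm) begins 51 mm behind the grasp point.
Start: joints at [1.282, 0.321, -0.07, 1.45, 0.023, 1.371, -0.057], TCP at [0.194, -0.62, 0.223] pointing down, gripper open.
Joint ranges: [-2.86, 2.86], [-0.3, 2.09], [-1.38, 1.24], [0.06, 2.45], [-1.56, 4.7], [0.09, 2.05], [-2.69, 2.69]. Speed limits (rad/s): [2.57, 2.57, 3.14, 3.14, 3.14, 3.14, 3.14].

### API

Orientations are given as a rotation vector (axis times angle).
In Python, from bench import ctrl gives the robot as it stands. The module is installed in compiled form; this text tells all that it offers.
- The arm moves only by the shell command python3 -m handwheel 'ROWS' [FORCE]. ROWS is JSON, a list of rows, each a list of 7 numbers: the finger opening in m, from 0 to 0.087, then the shift along the tool's x, y, z in m, then the turn, a rotation vector about the tool's x, y, z in degrees. A call has 1 to 12 rows; each row shifts and turns the commanded pose from where the row before left it, along the tool's axes as they then stand; what a row does not reach is not made up. A row lasts 1/8 s, in which the tool goes at most 62.5 mm and 10.7 degrees, less where a joint would pass 70% of its speed; a pose out of reach is approached as far as the arm can. A call is refused whole if a number of a shift passes 0.0625 or a number of a turn 10.7, either way. A call with a gripper value outside its range is refused whole. The fingers move at their own pace and stop on an object; FORCE is the grip in N (left out, the last holds). Time passes only in rows, so rows that do not move let the fingers close. It gives the time, the measured TCP pose, the force, the opening and the grip force at its end, in the units of the state.
- ctrl.get_state(): the state, without advancing time (a new reading comes with each control period).
- ctrl.get_image(name): name is "scene" or "side" or "wrist"; returns (picture, depth): 400x640x3 uint8, blue, green, red; 400x640 float32, m along the optical axis (not along the pixel's ray), 0 where there is no reading.
- ctrl.camera_info(name): a dict with "intrinsics" (3x3 intrinsics, pixels), "D" ([k1, k2, p1, p2, k3] as OpenCV has them; the pictures are not rectified), "R" (3x3) and "t" (3): a world point X has camera coordinates R X + t. Camera axes: x right, y down, z forward; pixel columns grow to the right and rows downward; lengths in m; the calibration is good to about 2 mm. A picture is of the moment at which its call begins: read the wrist's pose just before it. camera_info takes no time and is no camera call; for the wrist camera it gives the pose at the moment of the call.
- ctrl.close_job(): hands the job in; it is judged then, once.
The state is a dict: "time": time; "joint_positions": joint angles; "qd": joint speeds; "joint_torque": joint torques, N m; "position": TCP position; "tool_rot": TCP orientation; "ft_force": force on the tool from outside, world axes, zero at the start; "torque": the same for the moment, N m; "grip_width": opening from 0.0 (shut) to 1.0 (fully open); "grip_force": force on a finger pad.
Only numpy, scipy, OpenCV 4.12 (cv2) and the standard library are available. Lean on these libraries where they do the work, as an engineer would, in place of code of your own. Each camera call takes 0.05 s, during which the arm holds its last target. There are 200 camera calls.

## Working session

There is one attempt and no reset: what is moved stays moved. The work goes in short steps, Python scripts to look and compute and a shell command to move; the robot and the scene stay as the last step left them, time stands still between calls to the robot, and variables do not carry over. Pictures are saved under pics/ and viewed, at most 10 in all, crops included, and the job is handed in when it is done.

```bash
mkdir -p pics; cat > h.py <<'E'
import numpy as np, cv2
from bench import ctrl
from scipy.spatial.transform import Rotation as Ro
def grab(n):
    ci=ctrl.camera_info(n); im,d=ctrl.get_image(n); return im,d,ci
def ray(ci,uv):
    K=np.array(ci["intrinsics"]);R=np.array(ci["R"]);t=np.array(ci["t"]).ravel()
    p=cv2.undistortPoints(np.array(uv,float).reshape(-1,1,2),K,np.array(ci["D"],float)).reshape(-1,2)
    return -R.T@t, (np.c_[p,np.ones(len(p))])@R
def onz(ci,uv,z):
    o,d=ray(ci,uv); return o+d*((z-o[2])/d[:,2])[:,None]
def proj(ci,X):
    R=np.array(ci["R"]);t=np.array(ci["t"]).ravel()
    return cv2.projectPoints(np.array(X,float).reshape(-1,1,3),cv2.Rodrigues(R)[0],t,np.array(ci["intrinsics"]),np.array(ci["D"],float))[0].reshape(-1,2)
def cloud(ci,d):
    v,u=np.mgrid[0:400,0:640]; o,r=ray(ci,np.c_[u.ravel(),v.ravel()]); 
    return (o+r*d.ravel()[:,None]).reshape(400,640,3)
E
python3 - <<'E'
from h import *
s=ctrl.get_state(); print(s)
for n in("scene","side","wrist"):
    im,d,ci=grab(n); np.savez(f"{n}0.npz",im=im,d=d,**{k:np.array(ci[k]) for k in("intrinsics","D","R","t")}); cv2.imwrite(f"pics/{n}0.png",im)
    R=np.array(ci["R"]);print(n,-R.T@np.array(ci["t"]).ravel(),R[2],(d>0).mean())
a=cv2.imread("pics/scene0.png");b=cv2.imread("pics/side0.png")
E
```

```text
{'time': 0.0, 'joint_positions': array([ 1.28213706,  0.32181714, -0.07005839,  1.45164668,  0.02260381,
        1.37081771, -0.05688443]), 'qd': array([-1.07688704e-03, -9.55738990e-05, -7.63720797e-04, -5.05868207e-04,
        5.73274965e-04, -1.59373415e-03,  6.56136474e-04]), 'joint_torque': array([-2.76991696e-04, -4.91295326e+01, -4.04038550e-01, -3.12532139e+01,
       -6.40063081e-02,  4.35277924e-02,  1.67556700e-04]), 'position': array([ 0.19357233, -0.61993306,  0.22147934]), 'tool_rot': array([-3.10382058e+00, -4.73511250e-01,  6.20861132e-04]), 'ft_force': array([ 0.53259734, -0.34120949, -0.48329969]), 'torque': array([-0.02881855,  0.01196746, -0.00304046]), 'grip_force': 0.0, 'grip_width': 0.9975992903082632}
scene [1.20083529 0.23847537 0.71858701] [-0.68377415 -0.26495022 -0.67989285] 0.9960234375
side [0.34835871 0.8972534  0.64002529] [ 0.19931108 -0.83673264 -0.51005253] 0.99581640625
wrist [ 0.27151871 -0.59499676  0.3832428 ] [-0.28068885 -0.08623329 -0.95591715] 0.996
```

View pics/scene0.png

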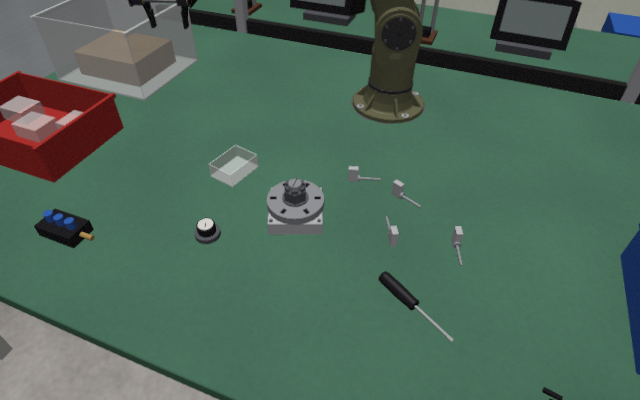

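View pics/side0.png

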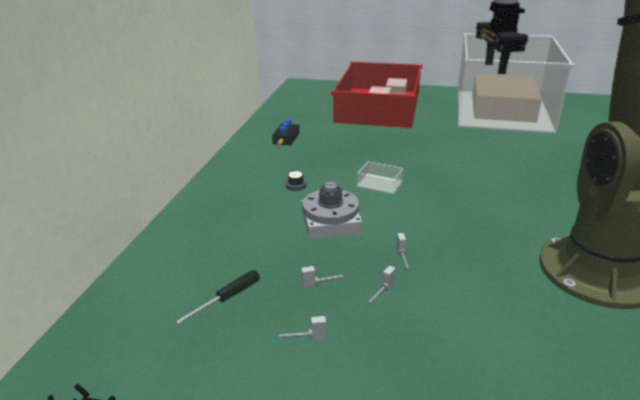

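The scene picture shows the fixture at (295,205) and four pin-like things at (353,174), (398,188), (393,235) and (458,237). The side picture shows the same four at (402,242), (388,278), (308,276) and (318,327), with the fixture at (331,208). I'll measure all four to see which has the largest y.

```bash
python3 - <<'E'
from h import *
ims=[]
for n,bx in(("scene",[(353,174),(398,188),(393,235),(458,237)]),("side",[(402,242),(388,278),(308,276),(318,327)])):
    f=np.load(n+"0.npz");ci={k:f[k] for k in("intrinsics","D","R","t")};im=f["im"]
    P=cloud(ci,f["d"]);print(n)
    hsv=cv2.cvtColor(im,cv2.COLOR_BGR2HSV); m=((hsv[...,1]<60)&(hsv[...,2]>90)).astype(np.uint8)
    k,l,st,c=cv2.connectedComponentsWithStats(m)
    for u,v in bx:
        i=np.bincount(l[v-6:v+7,u-6:u+7].ravel(),minlength=k)[1:].argmax()+1
        ys,xs=np.where(l==i);q=P[ys,xs];top=q[q[:,2]>.036]
        print((u,v),st[i],"floor onz0.04",onz(ci,[(u,v-4)],.04)[0].round(3),"depth top",np.median(top,0).round(3) if len(top) else None,"zmax",q[:,2].max().round(3))
    # fixture
    y0,x0=(185,295) if n=="scene" else (184,331)
    S=P[y0-30:y0+60,x0-45:x0+45].reshape(-1,3)
    for a,b in((.05,.058),(.098,.106)):
        q=S[(S[:,2]>a)&(S[:,2]<b)]; print(a,len(q),q.min(0).round(4) if len(q) else 0,q.max(0).round(4) if len(q) else 0)
    if n=="scene": crop=im[205:280,420:500]
    else: crop=im[300:350,270:350]
    ims.append(cv2.resize(crop[:50 if n=="side" else 75],(400,400 if n=="scene" else 300),interpolation=cv2.INTER_CUBIC))
ims[1]=cv2.copyMakeBorder(ims[1],0,100,0,0,0)
cv2.imwrite("pics/pin.png",np.hstack(ims))
E
```

```text
scene
(353, 174) [348 165  33  17 234] floor onz0.04 [0.401 0.016 0.04 ] depth top [0.392 0.015 0.04 ] zmax 0.043
(398, 188) [391 179  30  29 251] floor onz0.04 [0.41  0.131 0.04 ] depth top [0.405 0.131 0.04 ] zmax 0.043
(393, 235) [385 216  14  31 218] floor onz0.04 [0.561 0.158 0.04 ] depth top [0.556 0.159 0.04 ] zmax 0.044
(458, 237) [451 226  13  40 232] floor onz0.04 [0.515 0.286 0.04 ] depth top [0.507 0.286 0.04 ] zmax 0.042
0.05 1205 [ 0.4944 -0.1303  0.05  ] [ 0.6247 -0.0037  0.058 ]
0.098 108 [ 0.5442 -0.0817  0.098 ] [ 0.5811 -0.0542  0.1036]
side
(402, 242) [397 232  12  38 249] floor onz0.04 [0.389 0.02  0.04 ] depth top [0.39  0.017 0.041] zmax 0.64
(388, 278) [368 265  28  39 346] floor onz0.04 [0.404 0.144 0.04 ] depth top [0.403 0.132 0.041] zmax 0.64
(308, 276) [301 265  43  23 406] floor onz0.04 [0.552 0.168 0.04 ] depth top [0.553 0.161 0.041] zmax 0.64
(318, 327) [278 315  49  25 502] floor onz0.04 [0.503 0.296 0.04 ] depth top [0.503 0.29  0.041] zmax 0.64
0.05 706 [ 0.4949 -0.1268  0.05  ] [ 0.6221 -0.0007  0.058 ]
0.098 87 [ 0.5392 -0.0797  0.098 ] [ 0.573  -0.0482  0.1055]
```

View pics/pin.png

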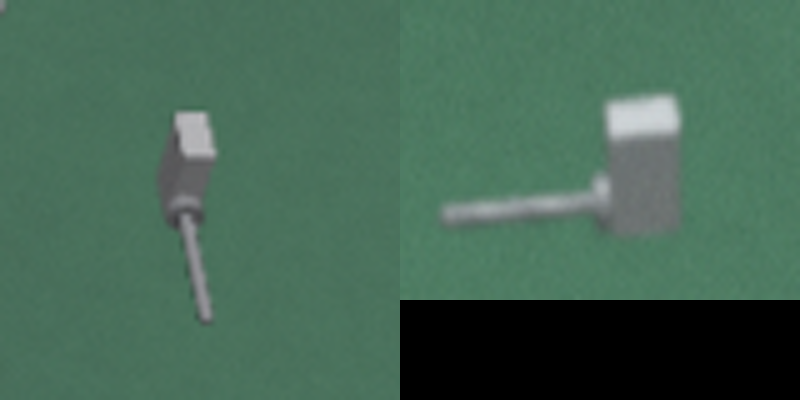

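Candidates: (353,174) at y=0.016, (398,188) at y=0.13, (393,235) at y=0.16 and (458,237) at y=0.29. The last is farthest to the robot's left. The crop confirms a handle, a shoulder and a straight thin pin with its tip toward +x. The fixture is at about (0.559,-0.066). Next I move the wrist camera over it.

```bash
python3 -m handwheel '[[0.087,0.0467,-0.0382,-0.003,0,0,0],[0.087,0.0467,-0.0382,-0.003,0,0,0],[0.087,0.0467,-0.0382,-0.003,0,0,0],[0.087,0.0467,-0.0382,-0.003,0,0,0],[0.087,0.0467,-0.0382,-0.003,0,0,0],[0.087,0.0467,-0.0382,-0.003,0,0,0],[0.087,0.0467,-0.0382,-0.003,0,0,0],[0.087,0.0467,-0.0382,-0.003,0,0,0],[0.087,0.0467,-0.0382,-0.003,0,0,0],[0.087,0.0467,-0.0382,-0.003,0,0,0],[0.087,0.0467,-0.0382,-0.003,0,0,0],[0.087,0,0,0,0,0,0]]'
python3 - <<'E'
from h import *
s=ctrl.get_state();print(s["position"],s["tool_rot"],s["joint_positions"].round(2))
im,d,ci=grab("wrist"); np.savez("w1.npz",im=im,d=d,**{k:np.array(ci[k]) for k in("intrinsics","D","R","t")})
print(proj(ci,[[.559,-.066,.1]]),ci["intrinsics"][0][0]); cv2.imwrite("pics/w1.png",im)
E
```

```text
time: 1.65
position: [0.5604, -0.0596, 0.2555]
tool_rot: [-3.1, -0.489, -0.002]
ft_force: [-0.3, -0.8, 0.9]
grip_width: 0.999
grip_force: 0.0
[ 0.56039635 -0.05956581  0.25552312] [-3.09996949e+00 -4.88913843e-01 -2.14506162e-03] [ 0.6   0.16 -0.61  1.6   0.09  1.4  -1.27]
[[326.62186828 188.9118219 ]] 316.27733216659726
```

View pics/w1.png

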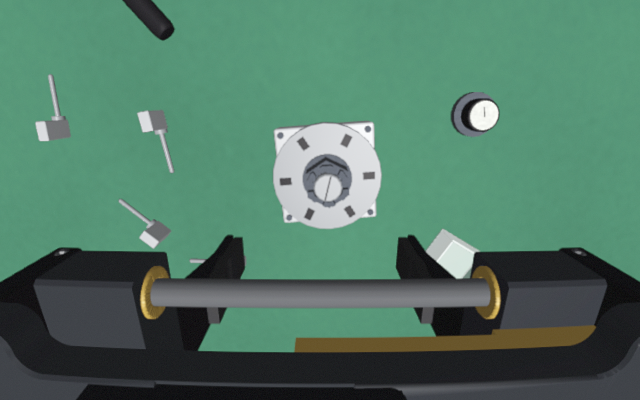

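The wrist picture shows the spindle top at (328,187) with a scribed line, the crown slots round it, and the base square at (275..375,122..220). I'll enlarge it.

```bash
python3 - <<'E'
from h import *
f=np.load("w1.npz");im=f["im"]
c=cv2.resize(im[145:220,283:377],(752,600),interpolation=cv2.INTER_CUBIC)
cv2.imwrite("pics/w1c.png",c)
ci={k:f[k] for k in("intrinsics","D","R","t")}
P=cloud(ci,f["d"])
for a,b in((.03,.04),(.05,.058),(.098,.106)):
    m=(P[...,2]>a)&(P[...,2]<b); m[235:]=0; m[:,:260]=0;m[:,390:]=0
    q=P[m]; print(a,len(q),q.min(0).round(4),q.max(0).round(4), cv2.minEnclosingCircle(q[:,:2].astype(np.float32)))
# dial circle onz
E
```

```text
0.03 953 [ 0.4847 -0.1426  0.0302] [0.6371 0.01   0.04  ] ((0.5608833432197571, -0.06585738807916641), 0.08286111056804657)
0.05 6887 [ 0.4976 -0.1294  0.0504] [ 0.6239 -0.0038  0.058 ] ((0.5606623291969299, -0.06590919196605682), 0.0637485459446907)
0.098 610 [ 0.5462 -0.0805  0.098 ] [ 0.5756 -0.0511  0.1023] ((0.5607302784919739, -0.06582509726285934), 0.014960185624659061)
```

View pics/w1c.png

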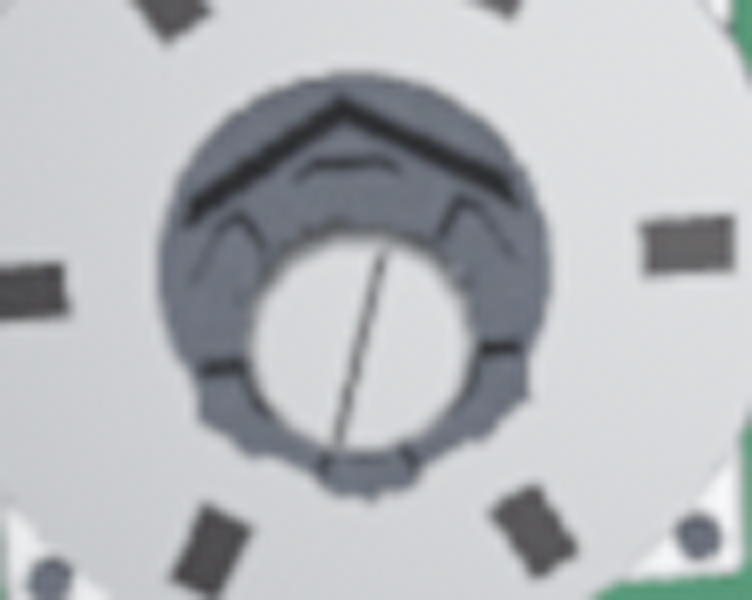

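```bash
python3 -m handwheel '[[0.087,0,-0.0065,0.03,0,0,0],[0.087,0,0,0.03,0,0,0],[0.087,0,0,0.025,0,0,0],[0.087,0,0,0,0,0,0]]'
cat > nut.py <<'E'
from h import *
import sys
def measure(tag,C=np.array([.5607,-.0658])):
    im,d,ci=grab("wrist"); P=cloud(ci,d); np.savez(tag+".npz",im=im,d=d,**{k:np.array(ci[k]) for k in("intrinsics","D","R","t")})
    m=(abs(P[...,2]-.101)<.002)&(np.hypot(P[...,0]-C[0],P[...,1]-C[1])<.03)
    q=P[m]; c,r=cv2.minEnclosingCircle(q[:,:2].astype(np.float32)); c=np.array(c);print("spindle",c,r,np.median(q[:,2]))
    g=cv2.cvtColor(im,cv2.COLOR_BGR2GRAY).astype(float)
    Q=P-np.r_[c,0]; rr=np.hypot(Q[...,0],Q[...,1])
    k=m&(rr<.0125); bg=np.median(g[k]); w=np.clip(bg-15-g,0,None)*k
    uv=np.argwhere(w>0)[:,::-1]; ww=w[w>0]
    X=onz(ci,uv,.101)[:,:2]; mu=(X*ww[:,None]).sum(0)/ww.sum(); e,v=np.linalg.eigh(((X-mu)*ww[:,None]).T@(X-mu)/ww.sum())
    a=np.degrees(np.arctan2(v[1,1],v[0,1]))%180; print("line deg",a,"spread mm",np.sqrt(e)*1e3,"mid",mu)
    # crown angular depth profile: crown radius 16..22
    ring=(rr>.0175)&(rr<.0215)&(Q[...,2]>.08)&(Q[...,2]<.1)
    th=np.degrees(np.arctan2(Q[...,1],Q[...,0]))[ring]; hi=(Q[...,2][ring]>.092)
    lo=(Q[...,2][ring]<.089)
    f=lambda s:np.angle(np.exp(6j*np.radians(th[s])).sum())*180/np.pi/6
    # per 60-degree comb: occupancy of low in 3deg bins
    hb,_=np.histogram(th[hi],np.arange(-180,181,5)); lb,_=np.histogram(th[lo],np.arange(-180,181,5))
    print("hi",hb,"\nlo",lb); best=max(np.arange(0,60,.25),key=lambda s:sum(((np.abs((th-s+30)%60-30)<12)*np.where(lo,1,0)))-sum((np.abs((th-s+30)%60-30)<12)&hi))
    print("slot mod60",best,"centroid hi+30",(f(hi)+30)%60,"centroid lo",f(lo)%60)
    return im,ci,c,a,best
E
python3 - <<'E'
from nut import *
s=ctrl.get_state();print(s["position"],s["tool_rot"])
im,ci,c,a,b=measure("w2")
p=proj(ci,[[*c,.1]])[0].round().astype(int);print(p)
cr=im[p[1]-45:p[1]+45,p[0]-60:p[0]+60];cv2.imwrite("pics/w2c.png",cv2.resize(cr,(800,600),interpolation=cv2.INTER_CUBIC))
E
```

```text
time: 2.2
position: [0.5546, -0.0619, 0.1684]
tool_rot: [-3.106, -0.47, 0.008]
ft_force: [0.7, 0.2, -0.1]
grip_width: 1.001
grip_force: 0.0
[ 0.55462166 -0.06191531  0.16839911] [-3.10572036 -0.4697086   0.0076609 ]
spindle [ 0.56071091 -0.06610425] 0.014941561967134476 0.10030105045735985
line deg 5.314668316989497 spread mm [0.62790432 7.12547442] mid [ 0.56040528 -0.06641417]
hi [ 2 10 11  8  8 10 10  9  0  0  0  0  1 11  8 10 10 11 10 13  2  0  0  0
  2 13 10  8 14 10 12 12  1  0  0  0  1 13 12 10 11 12 11 12  1  0  0  0
  1 11 10 12  8 10 12 10  1  0  0  0  2 12 11  9 12  9 11  8  0  0  0  0] 
lo [ 6  0  0  0  0  0  0  2  4  4  5  6  0  0  0  0  0  0  0  9  9 10 11  1
  0  0  0  0  0  0  0  5 10  8  9 11  2  0  0  0  0  0  0  0  5 10 10 11
 11  3  0  0  0  0  0  0  0  4  8  7 12  5  0  0  0  0  0  0  1  5  3  4]
slot mod60 52.25 centroid hi+30 52.213243677686975 centroid lo 52.121519978838734
[329 208]
```

View pics/w2c.png

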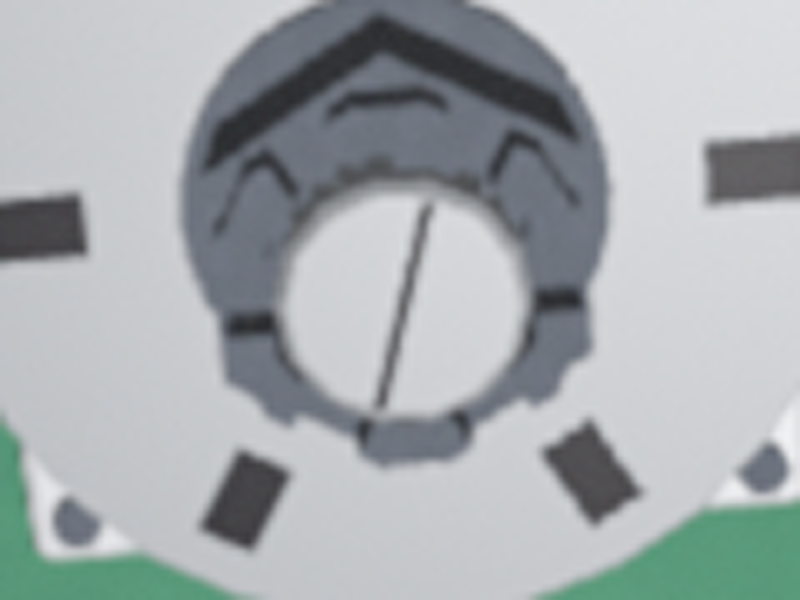

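The enlarged crop shows the scribed line from (430,205) to (380,405) and the six crown slots. Depth puts the slots at -7.8°, 52.2° and so on in the world frame. I'll refine the line and check that the pose has settled.

```bash
python3 -m handwheel '[[0.087,0,0,0,0,0,0],[0.087,0,0,0,0,0,0]]'; python3 - <<'E'
from h import *
f=np.load("w2.npz");ci={k:f[k] for k in("intrinsics","D","R","t")}
a=onz(ci,[(333.5,193.75),(326,223.75)],.101);d=a[0]-a[1];print(np.degrees(np.arctan2(d[1],d[0])),a)
f=np.load("w1.npz");ci={k:f[k] for k in("intrinsics","D","R","t")}
a=onz(ci,[(283+383/8,145+255/8),(283+335/8,145+450/8)],.101);d=a[0]-a[1];print(np.degrees(np.arctan2(d[1],d[0])),a)
for i in range(2):
    im,dd,ci=grab("wrist");s=ctrl.get_state();M=Ro.from_rotvec(s["tool_rot"]).as_matrix()
    C=-np.array(ci["R"]).T@np.array(ci["t"]).ravel(); print(s["position"],M.round(4).tolist(),M.T@(C-s["position"]),(np.array(ci["R"])@M)[2])
    P=cloud(ci,dd);m=(abs(P[...,2]-.101)<.002)&(np.hypot(P[...,0]-.56,P[...,1]+.066)<.03);print(cv2.minEnclosingCircle(P[m][:,:2].astype(np.float32)))
    g=cv2.cvtColor(im,cv2.COLOR_BGR2GRAY);c=P[m][:,:2].mean(0)
    k=m&(np.hypot(P[...,0]-.5607,P[...,1]+.066)<.0125);uv=np.argwhere(k&(g<np.median(g[k])-30))[:,::-1]
    X=onz(ci,uv,.101)[:,:2].astype(np.float32);l=cv2.fitLine(X,cv2.DIST_HUBER,0,.01,.01).ravel();print(len(X),np.degrees(np.arctan2(l[1],l[0])),l)
E
```

```text
time: 2.5
position: [0.5576, -0.0603, 0.1718]
tool_rot: [3.105, 0.473, 0.003]
ft_force: [0.0, -0.1, 0.1]
grip_width: 0.997
grip_force: 0.0
4.3715601461231515 [[ 0.57267818 -0.06607962  0.101     ]
 [ 0.5478934  -0.06797433  0.101     ]]
4.908825168533545 [[ 0.57269398 -0.06605087  0.101     ]
 [ 0.54599169 -0.0683442   0.101     ]]
[ 0.55748429 -0.06016761  0.17161511] [[0.9546, 0.298, 0.0017], [0.298, -0.9546, -0.0006], [0.0015, 0.001, -1.0]] [ 0.08178901 -0.0007331  -0.16189725] [-2.93312983e-01  3.95938371e-04  9.56016390e-01]
((0.5607741475105286, -0.06590432673692703), 0.014888548292219639)
71 4.6531215 [ 0.9967041   0.08112305  0.56082344 -0.06634631]
[ 0.55733386 -0.06011578  0.17137333] [[0.9545, 0.2981, 0.0013], [0.2981, -0.9545, -0.0005], [0.0011, 0.0009, -1.0]] [ 0.08182855 -0.00079553 -0.16194183] [-2.93214766e-01  4.05396895e-04  9.56046514e-01]
((0.5608798265457153, -0.06582716852426529), 0.014895973727107048)
73 5.089686 [ 0.99605703  0.08871499  0.56089586 -0.06633095]
```

```bash
python3 -m handwheel '[[0.087,0.0014,0.0065,0,0,0,-5],[0.087,0,0,0.03,0,0,0],[0.087,0,0,0.03,0,0,0],[0.087,0,0,0,0,0,0],[0.087,0,0,0,0,0,0]]'; python3 - <<'E'
from bench import ctrl
from scipy.spatial.transform import Rotation as Ro
s=ctrl.get_state();M=Ro.from_rotvec(s["tool_rot"]).as_matrix();print(s["position"],M.round(4).tolist(), s["joint_positions"].round(2));import numpy as np
print("yaw",np.degrees(np.arctan2(M[1,0],M[0,0])),"need tool xy",M.T@(np.array([.5608,-.0659,.064])-s["position"]))
E
```

```text
time: 3.22
position: [0.561, -0.0657, 0.1118]
tool_rot: [3.081, 0.609, 0.002]
ft_force: [-0.2, -0.3, 1.0]
grip_width: 1.002
grip_force: 0.0
[ 0.56099443 -0.06571649  0.11178605] [[0.9248, 0.3804, 0.0016], [0.3804, -0.9248, -0.0002], [0.0014, 0.0008, -1.0]] [ 0.59  0.27 -0.6   1.79  0.17  1.13 -1.24]
yaw 22.35747678918255 need tool xy [-3.17032484e-04  5.63943105e-05  4.77857163e-02]
```

```bash
python3 -m handwheel '[[0.087,-0.0003,0,0.024,0,0,0],[0.087,0,0,0.0235,0,0,0],[0.087,0,0,0,0,0,0],[0.04,0,0,0,0,0,0],[0.04,0,0,0,0,0,0],[0.04,0,0,0,0,0,0],[0.04,0,0,0,0,0,0],[0.04,0,0,0,0,0,0]]' 30
```

```text
time: 4.22
position: [0.5605, -0.0673, 0.0632]
tool_rot: [3.08, 0.608, 0.002]
ft_force: [1.0, 0.2, -1.3]
grip_width: 0.522
grip_force: 30.4
```

```bash
python3 -m handwheel '[[0.04,0,0,0,0,0,4],[0.04,0,0,0,0,0,8],[0.04,0,0,0,0,0,8],[0.04,0,0,0,0,0,8],[0.04,0,0,0,0,0,8],[0.04,0,0,0,0,0,5],[0.04,0,0,0,0,0,3],[0.04,0,0,0,0,0,0],[0.04,0,0,0,0,0,0]]'
python3 - <<'E'
from nut import *
s=ctrl.get_state();M=Ro.from_rotvec(s["tool_rot"]).as_matrix();print(s["position"],s["joint_positions"].round(2),"y dir",np.degrees(np.arctan2(M[1,1],M[0,1])))
im,ci,c,a,b=measure("w3")
p=proj(ci,[[*c,.1]])[0].round().astype(int);print(p)
cv2.imwrite("pics/w3.png",im)
E
```

```text
time: 5.35
position: [0.5605, -0.0678, 0.0632]
tool_rot: [3.084, -0.59, 0.003]
ft_force: [2.8, -5.0, -1.3]
grip_width: 0.525
grip_force: 30.0
[ 0.5604722  -0.06778415  0.06322067] [ 0.48  0.31 -0.47  1.83  0.16  1.03 -2.  ] y dir -111.66572523747453
spindle [ 0.56690449 -0.06839513] 0.028343677520751953 0.10035692646881891
line deg 82.48030728902872 spread mm [2.30571886 4.70025728] mid [ 0.57197828 -0.0669498 ]
hi [ 8  4  3  0  0  0  0  0  0  0  0  2 26 27 26 28 18 18 22 12  3  0  0  0
  0  0  0  0  0  0  0  0  0  0  0  0  0  0  0  0  0  0  0  3 12  8  7 13
 19 23 24  5  0  0  0  0  0  0  0  0  0  2  3  6  1  1  3  5  6  7  1  5] 
lo [ 0  0  0  0  0  0  0  1 16  3  0  0  0  0  3  9 12 10 31 35 27 20 13  9
 11  6  8  7 13 19 30 24 19 17 12  3  0  0  0  1  6 13 17 31 25 31 21 21
 18  6  0  0  0  0 11  8  0  0  0  0  0  0  0  0  0  0  0  0  0  0  0  0]
slot mod60 40.25 centroid hi+30 40.39220084652218 centroid lo 39.85521393921752
[319 278]
```

```bash
python3 -m handwheel '[[0.04,0,0,0,0,0,2],[0.04,0,0,0,0,0,1.3],[0.04,0,0,0,0,0,0],[0.04,0,0,0,0,0,0],[0.087,0,0,0,0,0,0],[0.087,0,0,0,0,0,0],[0.087,0,0,0,0,0,0],[0.087,0,0,-0.04,0,0,0],[0.087,0,0,-0.06,0,0,0],[0.087,0,0,0,0,0,0],[0.087,0,0,0,0,0,0]]'
python3 - <<'E'
from nut import *
s=ctrl.get_state();M=Ro.from_rotvec(s["tool_rot"]).as_matrix();print(s["position"],s["joint_positions"].round(2),"y dir",np.degrees(np.arctan2(M[1,1],M[0,1])))
im,ci,c,a,b=measure("w4")
for i in range(3):
    im,dd,ci=grab("wrist");P=cloud(ci,dd);m=(abs(P[...,2]-.101)<.002)&(np.hypot(P[...,0]-.56,P[...,1]+.066)<.03);g=cv2.cvtColor(im,cv2.COLOR_BGR2GRAY)
    k=m&(np.hypot(P[...,0]-.5607,P[...,1]+.066)<.0125);uv=np.argwhere(k&(g<np.median(g[k])-30))[:,::-1]
    X=onz(ci,uv,.101)[:,:2].astype(np.float32);l=cv2.fitLine(X,cv2.DIST_HUBER,0,.01,.01).ravel();print(len(X),np.degrees(np.arctan2(l[1],l[0])),l,cv2.minEnclosingCircle(P[m][:,:2].astype(np.float32)))
E
```

```text
time: 6.78
position: [0.5596, -0.0656, 0.1628]
tool_rot: [3.067, -0.678, -0.0]
ft_force: [-0.6, -0.4, -0.5]
grip_width: 0.996
grip_force: 0.0
[ 0.55958805 -0.06564178  0.1628197 ] [ 0.49  0.21 -0.47  1.74  0.1   1.22 -2.01] y dir -114.92366386155439
spindle [ 0.56090629 -0.06655897] 0.014968816190958023 0.10031671333157809
line deg 5.23317012297457 spread mm [0.47189822 7.14856254] mid [ 0.56077093 -0.06652198]
hi [ 0  0  0  6 11 11 11 10  9 10  8  0  0  0  0  5 10 13 11 11 12 12  9  0
  0  0  0  6 11 12 14 10 11 13  6  0  0  0  0  8 10 13 10 12  9 11  5  0
  0  0  0  9 10  9 10 11 11  8  5  0  0  0  0  8 12 10 10 11 11 10  7  0] 
lo [ 5  6  2  0  0  0  0  0  0  1 16  8 10 10  0  0  0  0  0  0  0  0 11 13
 10 10  9  1  0  0  0  0  0  0  0 10 11 10 10 10  0  0  0  0  0  0  0  0
  9  8 11 14  0  0  0  0  0  0  0  2  4  5  4  3  0  0  0  0  0  0  3  4]
slot mod60 4.5 centroid hi+30 4.78264039949546 centroid lo 4.721537337490502
83 4.856198 [ 0.9964103   0.0846552   0.5607569  -0.06647774] ((0.5610225200653076, -0.06651908904314041), 0.014868419617414474)
86 4.8679547 [ 0.9963929   0.08485967  0.5607555  -0.06646768] ((0.560850203037262, -0.06641673296689987), 0.01485572848469019)
85 4.8461437 [ 0.99642515  0.08448035  0.56057787 -0.06650597] ((0.5611479878425598, -0.06638655811548233), 0.01495220698416233)
```

The nut now has a slot at 4.7° against the line at 4.86°, so they are aligned. Next the pin: I'll work out its yaw and the move to it.

```bash
python3 - <<'E'
from h import *
f=np.load("scene0.npz");ci={k:f[k] for k in("intrinsics","D","R","t")}
a=onz(ci,[(461.6,264.6),(456.5,247)],.008);print(a,np.degrees(np.arctan2(*(a[0]-a[1])[1::-1])))
f=np.load("side0.npz");ci={k:f[k] for k in("intrinsics","D","R","t")}
a=onz(ci,[(270+43/5,300+215/6),(270+190/5,300+202/6)],.008);print(a,np.degrees(np.arctan2(*(a[0]-a[1])[1::-1])))
s=ctrl.get_state();M=Ro.from_rotvec(s["tool_rot"]).as_matrix();print(M.T@(np.array([.505,.288,.23])-s["position"]))
E
```

```text
[[0.56940399 0.3090386  0.008     ]
 [0.52530224 0.29186816 0.008     ]] 21.272807391221484
[[0.56977693 0.30711405 0.008     ]
 [0.52203682 0.29194963 0.008     ]] 17.622196849751113
[-0.19818943 -0.29799803 -0.06822977]
```

```bash
python3 -m handwheel '[[0.087,0,0,-0.03,0,0,0],[0.087,-0.033,-0.0497,-0.007,0,0,0],[0.087,-0.033,-0.0497,-0.007,0,0,0],[0.087,-0.033,-0.0497,-0.007,0,0,0],[0.087,-0.033,-0.0497,-0.007,0,0,0],[0.087,-0.033,-0.0497,-0.007,0,0,0],[0.087,-0.033,-0.0497,-0.007,0,0,0]]'
python3 -m handwheel '[[0.087,0,0,0,0,0,-8.8],[0.087,0,0,0,0,0,-8.8],[0.087,0,0,0,0,0,-8.8],[0.087,0,0,0,0,0,-8.8],[0.087,0,0,0,0,0,-8.8],[0.087,0,0,0,0,0,0],[0.087,0,0,0,0,0,0]]'
cat > pin.py <<'E'
from h import *
s=ctrl.get_state();M=Ro.from_rotvec(s["tool_rot"]).as_matrix()
print(s["position"],s["joint_positions"].round(2),"yaw",np.degrees(np.arctan2(M[1,0],M[0,0])))
im,d,ci=grab("wrist");P=cloud(ci,d)
near=np.hypot(P[...,0]-.52,P[...,1]-.29)<.09
v=np.mgrid[0:400,0:640][0]; near&=(v<245)
t=near&(abs(P[...,2]-.04)<.003)
r=cv2.minAreaRect((P[t][:,:2]*1000).astype(np.float32));print("handle top mm",r,np.median(P[t][:,2]),P[t][:,:2].mean(0),t.sum())
q=near&(P[...,2]>.006)&(P[...,2]<.014)&(np.hypot(P[...,0]-P[t][:,0].mean(),P[...,1]-P[t][:,1].mean())>.026)
X=P[q][:,:2];l=cv2.fitLine(X.astype(np.float32),cv2.DIST_HUBER,0,.01,.01).ravel();print("pin",len(X),np.median(P[q][:,2]),np.degrees(np.arctan2(l[1],l[0])),l,X.min(0),X.max(0))
cv2.imwrite("pics/"+__import__("sys").argv[1]+".png",im)
E
python3 pin.py w5
```

```text
time: 7.85
position: [0.5054, 0.2894, 0.2343]
tool_rot: [3.067, -0.677, -0.001]
ft_force: [-0.1, -0.7, -0.5]
grip_width: 1.0
grip_force: 0.0
time: 8.72
position: [0.506, 0.2878, 0.2345]
tool_rot: [3.099, 0.516, -0.002]
ft_force: [-0.1, 0.2, 0.3]
grip_width: 0.997
grip_force: 0.0
[0.50598942 0.28783781 0.23446382] [ 0.13  0.26 -0.81  1.58  0.19  1.38 -1.95] yaw 18.902933870959476
handle top mm ((507.07208251953125, 288.88836669921875), (23.125415802001953, 13.941751480102539), 18.677091598510742) 0.039248788848968014 [0.50723166 0.28883303] 242
pin 175 0.00994952473963373 16.7221 [0.9577116  0.28772998 0.5522291  0.3034572 ] [0.53140169 0.29518191] [0.57226698 0.31165722]
```

View pics/w5.png

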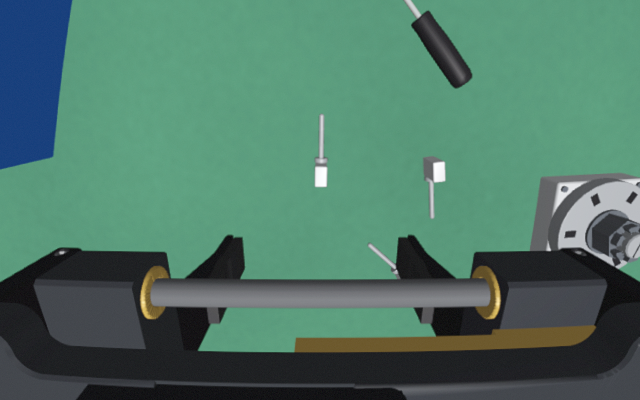

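The picture shows the chosen pin with its handle at (321,176) and its tip at (321,117). The nearest look-alike is at (433,170), well clear. Handle centre is (0.5071,0.2888) and yaw about 18.3°. Descending.

```bash
python3 -m handwheel '[[0.087,0.0014,-0.0006,0.04,0,0,0.6],[0.05,0,0,0.05,0,0,0],[0.05,0,0,0.05,0,0,0],[0.05,0,0,0.03,0,0,0],[0.05,0,0,0,0,0,0],[0.05,0,0,0,0,0,0]]' 25
python3 - <<'E'
from h import *
s=ctrl.get_state();M=Ro.from_rotvec(s["tool_rot"]).as_matrix();print("yaw",np.degrees(np.arctan2(M[1,0],M[0,0])),M[:,2],M.T@(np.array([.5071,.2888,.012])-s["position"]))
E
```

```text
time: 9.52
position: [0.5081, 0.2898, 0.0664]
tool_rot: [-3.1, -0.503, -0.003]
ft_force: [0.5, -0.2, -0.1]
grip_width: 0.592
grip_force: 0.0
yaw 18.424451036846243 [ 0.00172352  0.00100635 -0.99999801] [-0.00137251  0.00062854  0.05441472]
```

```bash
python3 -m handwheel '[[0.05,-0.0013,0.0006,0.035,0,0,0],[0.05,0,0,0.0195,0,0,0],[0.05,0,0,0,0,0,0],[0.01,0,0,0,0,0,0],[0.01,0,0,0,0,0,0],[0.01,0,0,0,0,0,0],[0.01,0,0,0,0,0,0],[0.01,0,0,0,0,0,0]]' 30
python3 -c "
from bench import ctrl;s=ctrl.get_state();print(s['position'],s['joint_positions'].round(2))"
```

```text
time: 10.52
position: [0.5064, 0.2879, 0.0107]
tool_rot: [3.101, 0.503, 0.001]
ft_force: [-0.4, 0.4, 1.5]
grip_width: 0.16
grip_force: 30.0
[0.50644895 0.28792604 0.01071879] [ 0.04  0.48 -0.73  1.82  0.38  0.99 -2.09]
```

```bash
python3 -m handwheel '[[0.01,0,0,-0.02,0,0,0],[0.01,0,0,-0.05,0,0,0],[0.01,0,0,-0.05,0,0,0],[0.01,0,0,-0.03,0,0,0],[0.01,0,0,0,0,0,0]]'
python3 -m handwheel '[[0.01,-0.0115,0.0235,0,0,0,0],[0.01,-0.0228,0.0471,0,0,0,0],[0.01,-0.0228,0.0471,0,0,0,0],[0.01,-0.0228,0.0471,0,0,0,0],[0.01,-0.0228,0.0471,0,0,0,0],[0.01,-0.0228,0.0471,0,0,0,0],[0.01,-0.0228,0.0471,0,0,0,0],[0.01,-0.0115,0.0235,0,0,0,0],[0.01,0,0,0,0,0,6.5],[0.01,0,0,0,0,0,7],[0.01,0,0,0,0,0,0],[0.01,0,0,0,0,0,0]]'
python3 - <<'E'
from h import *
s=ctrl.get_state();M=Ro.from_rotvec(s["tool_rot"]).as_matrix();p=s["position"];print(p,s["joint_positions"].round(2),"yaw",np.degrees(np.arctan2(M[1,0],M[0,0])),M[:,2])
im,d,ci=grab("wrist");P=cloud(ci,d);Q=(P-p)@M
m=(Q[...,0]>.012)&(Q[...,0]<.08)&(abs(Q[...,1])<.02)&(abs(Q[...,2])<.03)&(d>0)
np.savez("w6.npz",im=im,d=d,Q=Q,m=m);q=Q[m];print(len(q))
for lo in np.arange(.016,.076,.006):
    k=q[(q[:,0]>=lo)&(q[:,0]<lo+.006)]
    if len(k): print(lo.round(3),len(k),np.median(k[:,1]).round(5),k[:,2].min().round(5))
print("tip x",q[:,0].max()); uv=np.argwhere(m);print(uv.min(0),uv.max(0))
cv2.imwrite("pics/w6.png",im)
E
```

```text
time: 11.15
position: [0.5077, 0.2895, 0.1644]
tool_rot: [-3.099, -0.504, -0.01]
ft_force: [0.3, 0.5, -1.0]
grip_width: 0.158
grip_force: 30.0
time: 12.65
position: [0.4585, -0.0749, 0.16]
tool_rot: [-3.138, -0.139, 0.002]
ft_force: [0.5, 1.1, -0.6]
grip_width: 0.162
grip_force: 30.0
[ 0.45851607 -0.0749159   0.16004151] [ 0.67 -0.01 -0.56  1.96 -0.01  1.2  -1.37] yaw 5.086450977130538 [-1.03486370e-03  2.17288092e-04 -9.99999441e-01]
1674
0.016 291 -0.00144 -0.00585
0.022 106 -0.0009 -0.00087
0.028 110 -0.00144 -0.00075
0.034 129 -0.00142 -0.00081
0.04 135 -0.00142 -0.00129
0.046 135 -0.00089 -0.00129
0.052 137 -0.00089 -0.00103
0.058 137 -0.00139 -0.00158
0.064 117 -0.00138 -0.00118
tip x 0.06902714138242566
[129 286] [259 356]
```

View pics/w6.png

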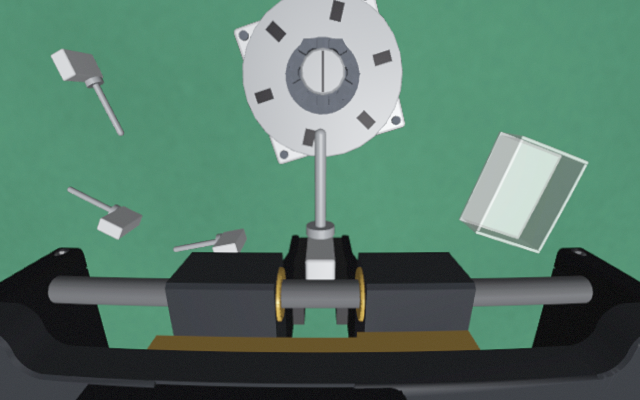

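The picture shows the held pin straight, with its tip at (320,132) pointing at the spindle at (322,72). I'll compute the lateral correction from the pin axis and the scribed line in this same view.

```bash
cat > al.py <<'E'
from h import *
import sys
s=ctrl.get_state();M=Ro.from_rotvec(s["tool_rot"]).as_matrix();p=s["position"];print(p,"yaw",np.degrees(np.arctan2(M[1,0],M[0,0])))
L=[]
for i in range(3):
    im,d,ci=grab("wrist");P=cloud(ci,d);Q=(P-p)@M
    m=(Q[...,0]>.023)&(Q[...,0]<.067)&(abs(Q[...,1])<.008)&(Q[...,2]>-.004)&(Q[...,2]<.004)&(d>0)
    # silhouette centre per image row -> rays onto pin axis height
    rows=[r for r in np.unique(np.where(m)[0])]; uv=[(np.mean(np.where(m[r])[0]),r) for r in rows]
    za=(p+M@[0,0,np.percentile(Q[m][:,2],10)])[2]-.003
    X=onz(ci,uv,za); l=cv2.fitLine(X[:,:2].astype(np.float32),cv2.DIST_HUBER,0,.01,.01).ravel()
    if l[0]<0:l[:2]*=-1
    k=(abs(P[...,2]-.101)<.002)&(np.hypot(P[...,0]-.56,P[...,1]+.066)<.03)
    c=np.array(cv2.minEnclosingCircle(P[k][:,:2].astype(np.float32))[0])
    n=np.array([-l[1],l[0]]); off=(c-l[2:])@n
    dist=(c-p[:2])@l[:2]
    tip=Q[(abs(Q[...,1])<.008)&(abs(Q[...,2])<.004)&(Q[...,0]>.03)&(Q[...,0]<.09)][:,0].max()
    L.append([np.degrees(np.arctan2(l[1],l[0])),off*1e3,dist*1e3,za*1e3,tip*1e3,c[0]*1e3,c[1]*1e3])
print("pinyaw, spindle is left of pin line by mm, dist TCP->axis, pin axis z, tip x, c\n",np.array(L).round(2))
E
python3 al.py
```

```text
[ 0.45865794 -0.07494832  0.16018755] yaw 5.063622677706734
pinyaw, spindle is left of pin line by mm, dist TCP->axis, pin axis z, tip x, c
 [[  4.95  -1.8  102.25 157.39  69.05 560.58 -66.67]
 [  4.99  -1.64 102.1  157.48  69.13 560.41 -66.53]
 [  4.9   -1.8  101.83 157.55  69.27 560.17 -66.84]]
```

```bash
python3 -m handwheel '[[0.01,0,0.0017,0.02,0,0,0],[0.01,0,0,0.03,0,0,0],[0.01,0,0,0.015,0,0,0],[0.01,0,0,0,0,0,0],[0.01,0,0,0,0,0,0],[0.01,0,0,0,0,0,0]]'; python3 al.py
```

```text
time: 13.6
position: [0.46, -0.0771, 0.0966]
tool_rot: [3.138, 0.136, 0.003]
ft_force: [0.1, 0.4, -0.6]
grip_width: 0.158
grip_force: 30.0
[ 0.45998104 -0.07705687  0.0965943 ] yaw 4.9564446543559235
pinyaw, spindle is left of pin line by mm, dist TCP->axis, pin axis z, tip x, c
 [[  4.9    0.59 100.81  93.8   89.89 560.26 -66.6 ]
 [  4.9    0.64 100.7   93.56  89.94 560.15 -66.55]
 [  4.9    0.6  100.67  93.49  89.78 560.12 -66.56]]
```

```bash
python3 -m handwheel '[[0.01,0,-0.0005,0.0033,0,0,0],[0.01,0.005,0,0,0,0,0],[0.01,0,0,0,0,0,0],[0.01,0,0,0,0,0,0]]'; python3 al.py
```

```text
time: 14.25
position: [0.4641, -0.0759, 0.0922]
tool_rot: [-3.139, -0.136, 0.0]
ft_force: [-0.6, -0.2, -1.4]
grip_width: 0.156
grip_force: 30.0
[ 0.46409583 -0.07588885  0.09218651] yaw 4.956593461538096
pinyaw, spindle is left of pin line by mm, dist TCP->axis, pin axis z, tip x, c
 [[ 4.9100e+00 -6.0000e-02  9.6580e+01  8.9400e+01  8.2250e+01  5.6022e+02
  -6.6450e+01]
 [ 4.9000e+00 -9.0000e-02  9.6600e+01  8.9440e+01  8.2180e+01  5.6025e+02
  -6.6510e+01]
 [ 4.9000e+00  6.0000e-02  9.6550e+01  8.9390e+01  8.2160e+01  5.6018e+02
  -6.6390e+01]]
```

```bash
python3 -m handwheel '[[0.01,0,0,-0.0007,0,0,0],[0.01,0.004,0,0,0,0,0],[0.01,0.004,0,0,0,0,0],[0.01,0.004,0,0,0,0,0],[0.01,0.004,0,0,0,0,0],[0.01,0,0,0,0,0,0],[0.01,0,0,0,0,0,0]]'; python3 al.py
```

```text
time: 15.28
position: [0.4799, -0.0746, 0.0928]
tool_rot: [3.139, 0.136, -0.001]
ft_force: [-1.0, -0.3, -1.6]
grip_width: 0.158
grip_force: 30.0
[ 0.47987138 -0.07455153  0.09283337] yaw 4.951835633819944
pinyaw, spindle is left of pin line by mm, dist TCP->axis, pin axis z, tip x, c
 [[ 3.5700e+00  6.2000e-01  8.0530e+01  9.1430e+01  6.6490e+01  5.6006e+02
  -6.6700e+01]
 [ 4.9000e+00 -2.3000e-01  8.0460e+01  9.1450e+01  6.6370e+01  5.5995e+02
  -6.6690e+01]
 [ 3.6000e+00  7.6000e-01  8.0630e+01  9.1350e+01  6.6400e+01  5.6016e+02
  -6.6590e+01]]
```

```bash
python3 -m handwheel '[[0.01,0.004,0,0,0,0,0],[0.01,0.004,0,0,0,0,0],[0.01,0.004,0,0,0,0,0],[0.01,0.004,0,0,0,0,0],[0.01,0,0,0,0,0,0]]'
```

```text
time: 16.05
position: [0.4963, -0.073, 0.0929]
tool_rot: [-3.138, -0.136, -0.0]
ft_force: [0.5, -0.7, -0.7]
grip_width: 0.157
grip_force: 30.0
```

```bash
python3 -m handwheel '[[0.01,0.004,0,0,0,0,0],[0.01,0.004,0,0,0,0,0],[0.01,0.004,0,0,0,0,0],[0.01,0.003,0,0,0,0,0],[0.01,0,0,0,0,0,0],[0.01,0,0,0,0,0,0]]'
python3 - <<'E'
from h import *
for i in range(2):
    s=ctrl.get_state();p=s["position"];im,d,ci=grab("wrist");P=cloud(ci,d)
    k=(abs(P[...,2]-.101)<.002)&(np.hypot(P[...,0]-.56,P[...,1]+.066)<.03)
    c=np.array(cv2.minEnclosingCircle(P[k][:,:2].astype(np.float32))[0]);a=np.radians(4.9);print(p,c,(c-p[:2])@[np.cos(a),np.sin(a)],(c-p[:2])@[-np.sin(a),np.cos(a)],s["ft_force"])
E
```

```text
time: 16.8
position: [0.5107, -0.0719, 0.0929]
tool_rot: [3.139, 0.136, -0.001]
ft_force: [0.0, 0.1, 0.1]
grip_width: 0.158
grip_force: 30.0
[ 0.51071011 -0.07188067  0.09285341] [ 0.56002468 -0.06629783] 0.0496112051028926 0.0013501414529421482 [0.00188165 0.12724648 0.0500442 ]
[ 0.51069718 -0.07192811  0.09285975] [ 0.56049645 -0.06635296] 0.050093478001452016 0.0013010733892308863 [ 0.21794307 -0.36186874 -1.50065748]
```

```bash
python3 -m handwheel '[[0.01,0.0035,0,0,0,0,0],[0.01,0.0035,0,0,0,0,0],[0.01,0,0,0,0,0,0]]'; python3 -m handwheel '[[0.01,0.001,0,0,0,0,0],[0.01,0,0,0,0,0,0]]' | egrep 'pos|ft';python3 -m handwheel '[[0.01,0.001,0,0,0,0,0],[0.01,0,0,0,0,0,0]]' | egrep 'pos|ft'
```

```text
time: 17.27
position: [0.5182, -0.0712, 0.093]
tool_rot: [-3.139, -0.136, -0.0]
ft_force: [-0.5, -0.8, -1.4]
grip_width: 0.159
grip_force: 30.0
position: [0.5188, -0.0712, 0.0929]
ft_force: [-0.0, -0.7, -1.7]
position: [0.5199, -0.0711, 0.0929]
ft_force: [0.1, 0.4, -1.2]
```

```bash
for i in 1; do python3 -m handwheel '[[0.01,0.0005,0,0,0,0,0],[0.01,0,0,0,0,0,0]]' | egrep 'pos|ft';python3 -m handwheel '[[0.01,0.0005,0,0,0,0,0],[0.01,0,0,0,0,0,0]]' | egrep 'pos|ft'; python3 -m handwheel '[[0.01,0.0005,0,0,0,0,0],[0.01,0,0,0,0,0,0]]' | egrep 'pos|ft'; done
```

```text
position: [0.5204, -0.0711, 0.093]
ft_force: [-0.5, 0.3, -0.8]
position: [0.5209, -0.071, 0.0929]
ft_force: [0.1, 1.0, -0.4]
position: [0.5211, -0.071, 0.0929]
ft_force: [-1.8, 1.0, 0.6]
```

```bash
python3 -m handwheel '[[0.01,0.0004,0,0,0,0,0],[0.01,0,0,0,0,0,0]]' | egrep 'pos|ft';python3 -m handwheel '[[0.01,0.0004,0,0,0,0,0],[0.01,0,0,0,0,0,0]]' | egrep 'pos|ft'
```

```text
position: [0.5211, -0.071, 0.0928]
ft_force: [-3.1, -0.5, 2.2]
position: [0.5212, -0.071, 0.0928]
ft_force: [-5.3, -0.5, 2.4]
```

Shoulder contact: the position has stalled at 0.5212 with 5 N of push. I'll ease the pin down onto the slot floor and release it.

```bash
python3 -m handwheel '[[0.01,0,0,0.0005,0,0,0],[0.01,0,0,0.0004,0,0,0],[0.01,0,0,0,0,0,0]]' | egrep 'pos|ft'; python3 -m handwheel '[[0.02,0,0,0,0,0,0],[0.03,0,0,0,0,0,0],[0.04,0,0,0,0,0,0],[0.04,0,0,0,0,0,0]]'; python3 -m handwheel '[[0.04,0,0,-0.02,0,0,0],[0.04,0,0,-0.04,0,0,0],[0.04,0,0,-0.04,0,0,0],[0.04,0,0,0,0,0,0],[0.04,0,0,0,0,0,0]]'
python3 - <<'E'
from h import *
im,d,ci=grab("wrist");cv2.imwrite("pics/w7.png",im)
P=cloud(ci,d);a=np.radians(4.9);R=np.array([[np.cos(a),np.sin(a)],[-np.sin(a),np.cos(a)]])
q=P-[.5607,-.0664,0];xy=q[...,:2]@R.T
m=(xy[...,0]<-.026)&(xy[...,0]>-.06)&(abs(xy[...,1])<.012)&(P[...,2]>.11)&(P[...,2]<.13)
print("handle top",m.sum(),xy[m].mean(0),xy[m].min(0),xy[m].max(0),np.polyfit(xy[m][:,0],P[m][:,2],1),np.median(P[m][:,2]))
b=np.argwhere(m).mean(0) if m.any() else 0;print(b)
s,_,_=grab("side");w=cv2.resize(s[165:245,285:385],(750,600),interpolation=cv2.INTER_CUBIC);cv2.imwrite("pics/s7.png",w)
E
```

```text
position: [0.5211, -0.0711, 0.0918]
ft_force: [-4.5, -0.5, 2.9]
time: 19.9
position: [0.5224, -0.0709, 0.0921]
tool_rot: [3.139, 0.136, 0.001]
ft_force: [-0.1, -0.3, 0.7]
grip_width: 0.435
grip_force: 0.0
time: 20.52
position: [0.5218, -0.0709, 0.1916]
tool_rot: [3.138, 0.136, -0.001]
ft_force: [-0.4, 0.8, -0.6]
grip_width: 0.461
grip_force: 0.0
handle top 558 [-4.12833618e-02  5.10579062e-05] [-0.05489343 -0.00674928] [-0.03001099  0.00695066] [-0.02370261  0.11694814] 0.11823697612137793
[213.77598566 319.55734767]
```

View pics/w7.png

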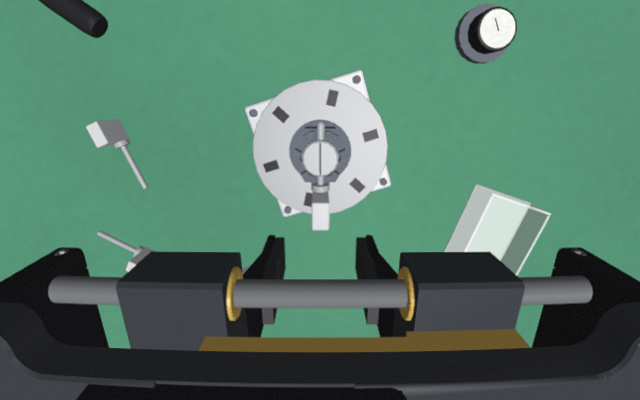

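View pics/s7.png

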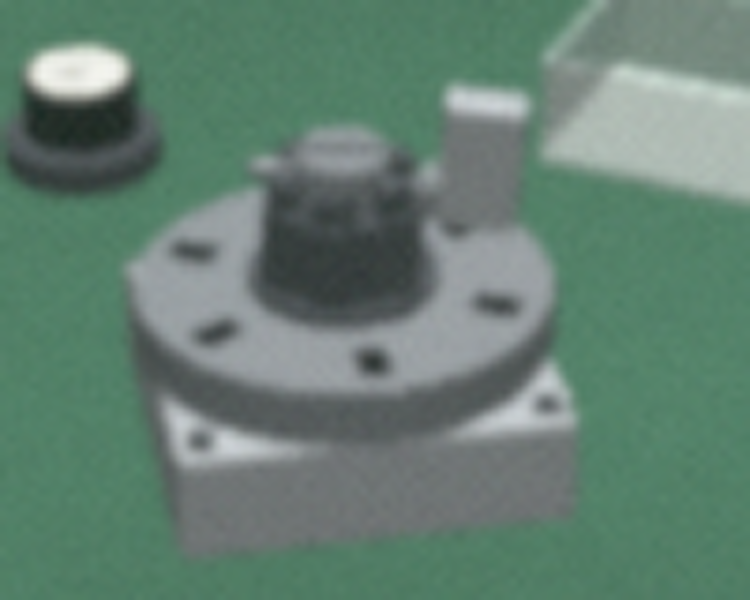

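Both pictures show the pin through the nut: tip at (320,127) on the far side in the wrist view, handle at (320,215), shoulder next to the nut. A numeric check of the seating follows.

```bash
python3 - <<'E'
from h import *
a=np.radians(4.9);R=np.array([[np.cos(a),np.sin(a)],[-np.sin(a),np.cos(a)]])
for i in range(2):
    im,d,ci=grab("wrist");P=cloud(ci,d)
    k=(abs(P[...,2]-.101)<.002)&(np.hypot(P[...,0]-.56,P[...,1]+.066)<.016)
    c=np.array(cv2.minEnclosingCircle(P[k][:,:2].astype(np.float32))[0])
    xy=(P[...,:2]-c)@R.T
    t=k&(np.hypot(xy[...,0],xy[...,1])<.013);print("spindle slope",np.polyfit(xy[t][:,0],P[t][:,2],1))
    m=(xy[...,0]<-.026)&(xy[...,0]>-.06)&(abs(xy[...,1])<.006)&(P[...,2]>.112)&(P[...,2]<.13)
    X=xy[m];Z=P[m][:,2];s=(X[:,0]<-.032)&(X[:,0]>-.049)
    print(c,"handle x",np.percentile(X[:,0],[1,50,99]),"slope",np.polyfit(X[s][:,0],Z[s],1),np.median(Z))
    tip=(abs(xy[...,1])<.0025)&(xy[...,0]>.0235)&(xy[...,0]<.04)&(P[...,2]>.085); print("tip max x",xy[tip][:,0].max(),"top z",np.median(P[tip][:,2]))
    for x in np.arange(-.030,-.014,.001):
        b=(abs(xy[...,0]-x)<.0006)&(abs(xy[...,1])<.0025)&(P[...,2]>.05); print(round(x*1e3),P[b][:,2].max().round(4) if b.any() else None,end="; ")
    print()
E
```

```text
spindle slope [0.01219151 0.10061056]
[ 0.56036919 -0.06607212] handle x [-0.05351211 -0.04035348 -0.03008229] slope [0.07668098 0.12173415] 0.11839795440874055
tip max x 0.02850446900910624 top z 0.09435462807935147
-30 0.1189; -29 0.1032; -28 0.0973; -27 0.0972; -26 0.0967; -25 0.0964; -24 0.097; -23 0.0934; -22 0.0912; -21 0.0918; -20 0.092; -19 0.0924; -18 0.0924; -17 0.0919; -16 0.3006; -15 0.3017; 
spindle slope [0.01186562 0.1005886 ]
[ 0.56023395 -0.06613822] handle x [-0.05331967 -0.04061268 -0.03013249] slope [0.06375706 0.12123671] 0.11837461323166448
tip max x 0.028646068589434158 top z 0.09414111706914202
-30 0.1183; -29 0.108; -28 0.0966; -27 0.0967; -26 0.0952; -25 0.0962; -24 0.0966; -23 0.0956; -22 0.0926; -21 0.0908; -20 0.0913; -19 0.0917; -18 0.0928; -17 0.091; -16 0.3002; -15 0.3015;
```

```bash
python3 -m handwheel '[[0.06,0,0,-0.04,0,0,0],[0.06,0,0,0,0,0,0]]' | egrep 'time|pos'; python3 -c "
from bench import ctrl;print(ctrl.close_job())"
```

```text
time: 20.98
position: [0.5237, -0.0709, 0.2342]
the job is handed in; nothing more can be done
None
```

The job is handed in at 21 s: the nut was tightened about 47° until its slot lined up with the hole, and the pin was pushed through to shoulder contact (about 5 N) and released, where it rests tilted about 3° handle-down with the bottom of its shoulder, by my measurement, still against the nut.

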